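# Gather the scarf rings onto the display rod

## Robot

A 6-joint arm with a two-finger parallel gripper is mounted at the origin on the work surface. World frame = base frame: x ahead of the robot, y to its left, z up, the work surface at z = 0. Lengths are in m, angles in rad, forces in N, time in s.
With the tool pointing down it reaches from about 0.275 to 0.725 m from the base axis. Payload 5.6 kg.
Tool frame: the origin (TCP) lies at the very end of the fingers, on their centre line; the grasp point (between the pads) lies 19 mm behind it; z points along the fingers, y is the line along which they close (so a half turn about z gives the same grasp; the last joint's range is limited). The gripper opens to 85 mm and grips with 20 to 120 N. Pads are 22 mm wide; open, the fingers measure 114 mm over their backs; the gripper's body (76 mm by 85 mm) begins 54 mm behind the grasp point. The pads swing forward as they close: fully open they stand 13 mm farther back than shut.
Start: joints at [-0.942, 0.255, 0.108, 0, -1.424, -0.285], TCP at [0.185, -0.518, 0.231] pointing down, gripper open.
Joint ranges: [-2.95, 2.95], [-1.21, 1.97], [-1.09, 1.5], [-2.87, 1.71], [-2.94, -0.07], [-3.05, 3.05]. Speed limits (rad/s): [2.57, 2.57, 3.14, 3.14, 3.14, 3.14].

## Interface

Orientations are given as a unit quaternion [w, x, y, z].
In Python, from plant import * gives the robot as it stands.
- The arm moves only by the tool play_rows, never from a script. Its argument "moves" is a list of rows, each a list of 5 numbers: the closure, from 0 (fully open) to 1 (shut), then the shift along the tool's x, y, z in m, then the turn about the tool's z in degrees. In form: [[jaw, x, y, z, yaw], ...]. A call has 1 to 12 rows; each row shifts and turns the commanded pose from where the row before left it, along the tool's axes as they then stand; what a row does not reach is not made up. A row lasts 1/12 s, in which the tool goes at most 41.7 mm and 7.16 degrees, less where a joint would pass 70% of its speed; a pose out of reach is approached as far as the arm can. A call is refused whole if a number of a shift passes 0.0417 or a number of a turn 7.16, either way. A call with a gripper value outside its range is refused whole. The fingers move at their own pace and stop on an object; "newtons" is the grip in N (left out, the last holds). Time passes only in rows, so rows that do not move let the fingers close. It gives the time, the measured TCP pose, the force, the opening and the grip force at its end, in the units of the state.
- read_state(): the state, without advancing time (a new reading comes with each control period).
- grab_frame(name): name is "scene" or "side" or "wrist"; returns a dict with "frame" (420x560x3 uint8, red, green, blue), "fovy" (degrees; the focal length in pixels is half the picture's height over the tangent of half this angle, whatever the lens; pixels are square), "cx", "cy" (the principal point, pixels), "rvec" (rotation vector, rad) and "tvec" (3), from world to camera coordinates, as OpenCV has them; the wrist camera has in their place "T_tool_cam" (4x4, takes a point from camera to tool coordinates, whose origin is the TCP and whose axes are the flange's). Camera axes: x right, y down, z forward; pixel columns grow to the right and rows downward; lengths in m; the calibration is good to about 2 mm. A picture is of the moment at which its call begins: read the wrist's pose just before it. There is no depth.
- finish_job(): hands the job in; it is judged then, once.
Trained networks look in the newest picture that a camera, given by its name, has taken for a name from the list of things; names that differ only in an ending like _2 or _b are one class to them, and where a whole thing is asked for, a point or a joint stands for the part that bears it (a point fixed in the world has none). Each returns a list of dicts, best first, with "confidence" (0 to 1); they miss things now and then, are a little off and sometimes report something else, mostly with a low value. They report only what shows in the picture. A call takes as long as a camera call. They do not tell look-alikes from the thing itself.
- recognise(label, camera): "xyz" ([x, y, z] in m, in the coordinates of the camera as it stood for that picture, good to about 4 mm: the middle of the surface that is visible of it).
- masks_of(label, camera): "mask" (420x560 bool, what is visible of it).
The state is a dict: "time_s": time; "qpos": joint angles; "dq": joint speeds; "joint_torque": joint torques, N m; "position": TCP position; "orientation": TCP orientation; "contact_force": force on the tool from outside, world axes, zero at the start; "wrist_torque": the same for the moment, N m; "grip_width": finger opening in m; "finger_force": force on a finger pad.
Only numpy, scipy, OpenCV 4.12 (cv2) and the standard library are available. Lean on these libraries where they do the work, as an engineer would, in place of code of your own. Each camera call takes 0.05 s, during which the arm holds its last target. There are 200 camera calls.

## Task

Take the wooden-handled gold rod off the two-forked stand, run it through all three scarf rings while they stand in the white dish (the rose quartz sphere blocks one end of the row, with no room for a gripper there), and lift the rings out together as one stack. Then lay the rod back in both forks of the stand, either way round, so that all three rings hang from it between the two posts, and let go. Do not disturb the quartz sphere, the lighter, the pearl box or the cloche.

Things in the scene. Friction and masses are not known exactly. Their poses are not given: they have to be found in the camera images.
- rod_mid (a point): Gold rod, loose, 90 g: straight round shaft 8 mm thick with a dark wooden handle (55 long, 16 wide, 20 mm high). Point: on the axis, midway along the bare shaft. x points to the tip: shaft x = -75 to 75 mm, handle -75 to -130 mm, centre of mass -29 mm. Starts level in the stand's forks, within 8 mm of centred, handle overhanging the stand's -x end, its 16 mm width horizontal.
- rod_grip (a point): Centre of the rod's wooden handle, on the axis 102.5 mm from rod_mid towards the handle end: grasp here from above across the 16 mm width. Axes as rod_mid. Starts 80 mm above the table.
- ring_narrow_center (a point): Scarf ring standing on edge in one of the dish's three pockets (which one varies): a flat-sided ring, outer diameter 48 mm, round hole 26 mm right through, 10 mm wide along its axis, dark wood, about 40 g. Point: the centre of the hole, half-way along. x = the ring's axis (its hole runs along x).
- ring_medium_center (a point): Scarf ring standing on edge in one of the dish's three pockets (which one varies): a flat-sided ring, outer diameter 48 mm, round hole 26 mm right through, 12 mm wide along its axis, steel, about 45 g. Point: the centre of the hole, half-way along. x = the ring's axis (its hole runs along x).
- ring_wide_center (a point): Scarf ring standing on edge in one of the dish's three pockets (which one varies): a flat-sided ring, outer diameter 48 mm, round hole 26 mm right through, 14 mm wide along its axis, brass, about 50 g. Point: the centre of the hole, half-way along. x = the ring's axis (its hole runs along x).
- dish: Pearl-white ceramic dish, fixed, 104 (x) x 68 mm. Origin: centre of its underside. Three open pockets at x = -24, 0, 24 mm, each 16 x 44 mm, floor 28 and walls 37 mm above the table. The rings stand in them, axes along the dish's x, hole centres 52 mm up at y = 0 (within 2 mm): one straight tunnel, open at both ends. Dish and stand may swap sides of the table.
- stand_cradle (a point): Gold stand, fixed: base plate 150 (x) x 60 x 8 mm, two thin posts at x = -55 and 55 mm, each topped by an open V fork (90 degrees, 6 mm bar, arms 18 mm out to each side in y, tips 91 mm above the table). Point: midway between the forks where the axis of a rod lying in both comes to rest, 80 mm up. x runs fork to fork, z up. Hung rings reach 33 mm below the rod axis.
- quartz_center (a point): Bystander: rose quartz sphere, 60 mm diameter, loose on a small brass ring plinth. Point: its centre, 38 mm up. It stands in line with the row of rings, 130 to 140 mm from the dish's centre beyond one end (either): too close for handle and gripper to come in at that end, but a rod tip may come out there by 50 mm beyond the last ring.
- lighter_center (a point): Bystander: flat steel lighter with hinged cap, loose, lying flat, 57 x 38 mm, 13 mm high, 130 to 145 mm from the dish's centre beyond its other end. Point: its centre. Handle and fingers pass above it with the rod at the height of the holes.
- pearl_box: Bystander: closed mother-of-pearl box, fixed, 73 x 98 mm and 42 mm high. Origin: centre of its underside.
- cloche: Bystander: tall glass cloche on a round wooden base of 136 mm diameter, 263 mm high in all, fixed. Origin: centre of its underside.
Mind the look-alikes: they are no part of the job. What is shaped like the part that bears ring_wide_center but blue or green is not meant.

How it is judged:
On the way, in this order (a step that is already met when the one before it is completed fails the run):
1. the rod runs through all three rings while they still stand in their pockets (each moved under 12 mm) (x of ring_narrow_center in the frame of rod_mid between -0.07 and 0.067 m and y of ring_narrow_center in the frame of rod_mid between -0.012 and 0.012 m and z of ring_narrow_center in the frame of rod_mid between -0.012 and 0.012 m and x of ring_medium_center in the frame of rod_mid between -0.07 and 0.067 m and y of ring_medium_center in the frame of rod_mid between -0.012 and 0.012 m and z of ring_medium_center in the frame of rod_mid between -0.012 and 0.012 m and x of ring_wide_center in the frame of rod_mid between -0.07 and 0.067 m and y of ring_wide_center in the frame of rod_mid between -0.012 and 0.012 m and z of ring_wide_center in the frame of rod_mid between -0.012 and 0.012 m and distance of each of ring_narrow_center, ring_medium_center, ring_wide_center from where it was at the start of the episode below 0.012 m), for 0.1 s.
2. the three rings, all on the rod, are lifted clear of the dish together (centres over 80 mm above the table) (x of ring_narrow_center in the frame of rod_mid between -0.07 and 0.067 m and y of ring_narrow_center in the frame of rod_mid between -0.012 and 0.012 m and z of ring_narrow_center in the frame of rod_mid between -0.012 and 0.012 m and x of ring_medium_center in the frame of rod_mid between -0.07 and 0.067 m and y of ring_medium_center in the frame of rod_mid between -0.012 and 0.012 m and z of ring_medium_center in the frame of rod_mid between -0.012 and 0.012 m and x of ring_wide_center in the frame of rod_mid between -0.07 and 0.067 m and y of ring_wide_center in the frame of rod_mid between -0.012 and 0.012 m and z of ring_wide_center in the frame of rod_mid between -0.012 and 0.012 m and height (world z) of each of ring_narrow_center, ring_medium_center, ring_wide_center above 0.08 m), for 0.2 s.
At the end, for the whole second after the job is handed in: The rod lies at rest in both forks (its mid-point within 6 mm of the cradle line in height and sideways and within 25 mm along it, axis within 0.08 rad), with all three rings threaded on its shaft, hanging between the two posts, at rest (under 50 mm/s) (x of ring_narrow_center in the frame of rod_mid between -0.07 and 0.067 m and y of ring_narrow_center in the frame of rod_mid between -0.012 and 0.012 m and z of ring_narrow_center in the frame of rod_mid between -0.012 and 0.012 m and x of ring_medium_center in the frame of rod_mid between -0.07 and 0.067 m and y of ring_medium_center in the frame of rod_mid between -0.012 and 0.012 m and z of ring_medium_center in the frame of rod_mid between -0.012 and 0.012 m and x of ring_wide_center in the frame of rod_mid between -0.07 and 0.067 m and y of ring_wide_center in the frame of rod_mid between -0.012 and 0.012 m and z of ring_wide_center in the frame of rod_mid between -0.012 and 0.012 m and x of rod_mid in the frame of stand_cradle between -0.025 and 0.025 m and y of rod_mid in the frame of stand_cradle between -0.006 and 0.006 m and z of rod_mid in the frame of stand_cradle between -0.006 and 0.006 m and angle between the x axis of rod_mid and the x axis of stand_cradle, either way round below 0.08 rad and x of ring_narrow_center in the frame of stand_cradle between -0.052 and 0.052 m and x of ring_medium_center in the frame of stand_cradle between -0.052 and 0.052 m and x of ring_wide_center in the frame of stand_cradle between -0.052 and 0.052 m and linear speed of each of ring_narrow, ring_medium, ring_wide, rod below 0.05 m/s); the robot touches nothing.
It fails at once if the quartz sphere is moved more than 12 mm (distance of quartz_center from where it was at the start of the episode above 0.012 m).
It fails at once if the lighter is moved more than 12 mm (distance of lighter_center from where it was at the start of the episode above 0.012 m).
It fails at once if the cloche is struck (over 5 N by the arm, rod or rings) (contact force between cloche and the arm above 5 N or contact force between cloche and the fingers above 5 N or contact force between cloche and rod above 5 N or contact force between cloche and ring_narrow above 5 N or contact force between cloche and ring_medium above 5 N or contact force between cloche and ring_wide above 5 N).
It fails at once if the pearl box is struck (over 5 N by the arm, rod or rings) (contact force between pearl_box and the arm above 5 N or contact force between pearl_box and the fingers above 5 N or contact force between pearl_box and rod above 5 N or contact force between pearl_box and ring_narrow above 5 N or contact force between pearl_box and ring_medium above 5 N or contact force between pearl_box and ring_wide above 5 N).
It also fails if it takes over 64 s, if anything falls off the work surface, if the arm or the gripper's body presses on something with over 40 N, if the wrist force passes 120 N, or if a joint passes its speed limit or range.

## Working session

There is one attempt and no reset: what is moved stays moved. The work goes in short steps, Python scripts to look and compute and a tool call to move; the robot and the scene stay as the last step left them, time stands still between calls to the robot, and variables do not carry over. Pictures are saved under pics/ and viewed, at most 10 in all, crops included, and the job is handed in when it is done.

Besides the shell and the picture viewer there is one more tool, called after "Request:" as name(argument=value, ...) on one line, values as JSON. play_rows: Moves the arm, as the interface text tells. Its arguments: {"type":"object","properties":{"moves":{"type":"array","items":{"type":"array","items":{"type":"number"}}},"newtons":{"type":"number"}},"required":["moves"]}

```bash
mkdir -p pics; cat > h.py <<'E'
from plant import *
import numpy as np, cv2
from scipy.spatial.transform import Rotation as R
def cam(n):
    s=read_state(); f=grab_frame(n)
    if 'T_tool_cam' in f:
        q=s['orientation']; T=np.eye(4); T[:3,:3]=R.from_quat([q[1],q[2],q[3],q[0]]).as_matrix(); T[:3,3]=s['position']
        M=T@np.array(f['T_tool_cam'])
    else:
        A=np.eye(4); A[:3,:3]=cv2.Rodrigues(np.array(f['rvec'],float))[0]; A[:3,3]=np.ravel(f['tvec']); M=np.linalg.inv(A)
    f['M']=M; f['f']=f['frame'].shape[0]/2/np.tan(np.radians(f['fovy'])/2)
    return f
def save(f,p): cv2.imwrite(p,f['frame'][:,:,::-1])
def proj(f,p):
    c=np.linalg.inv(f['M'])@np.append(p,1); return np.array([f['cx']+f['f']*c[0]/c[2], f['cy']+f['f']*c[1]/c[2]])
def ray(f,u,v):
    d=f['M'][:3,:3]@np.array([(u-f['cx'])/f['f'],(v-f['cy'])/f['f'],1]); return f['M'][:3,3],d
def atz(f,u,v,z):
    o,d=ray(f,u,v); return o+d*(z-o[2])/d[2]
def rec(f,l,n):
    return [((f['M']@np.append(r['xyz'],1))[:3].round(4),round(r['confidence'],2)) for r in recognise(l,n)][:4]
E
python3 - <<'E'
from h import *
L="rod_mid rod_grip ring_narrow_center ring_medium_center ring_wide_center dish stand_cradle quartz_center lighter_center pearl_box cloche".split()
for n in ('scene','side'):
    f=cam(n); save(f,f'pics/{n}0.png'); print(n, f['M'][:3,3].round(3))
    for l in L:
        try:
            for p,c in rec(f,l,n): print(l,p,c,proj(f,p).round())
        except Exception as e: print(l,e)
print(read_state()['orientation'])
E
```

```text
scene [ 0.874 -0.343  0.753]
rod_mid [0.5249 0.1103 0.082 ] 0.59 [283. 142.]
rod_grip [0.5193 0.1083 0.0835] 0.96 [280. 141.]
ring_narrow_center [ 0.4918 -0.1544  0.0611] 0.79 [178. 224.]
ring_medium_center [ 0.4992 -0.1997  0.0663] 0.56 [162. 242.]
ring_wide_center [ 0.5937 -0.172   0.0342] 0.96 [212. 270.]
ring_wide_center [ 0.4988 -0.1791  0.0672] 0.71 [170. 234.]
ring_wide_center [ 0.5723 -0.0619  0.0301] 0.71 [244. 224.]
ring_wide_center [0.5256 0.1902 0.0092] 0.7 [305. 142.]
dish [ 0.51   -0.1931  0.0328] 0.82 [172. 251.]
stand_cradle [0.5264 0.1928 0.0103] 0.58 [306. 142.]
quartz_center [ 0.4865 -0.0507  0.0568] 0.75 [215. 189.]
lighter_center [ 0.505  -0.3137  0.0118] 0.66 [123. 301.]
lighter_center [0.5216 0.1077 0.0844] 0.66 [281. 141.]
pearl_box [0.7319 0.202  0.0402] 0.68 [390. 180.]
cloche [ 0.8195 -0.0159  0.1909] 0.79 [386. 244.]
cloche [ 0.4964 -0.1784  0.0643] 0.69 [169. 234.]
side [ 0.567 -0.53   0.598]
rod_mid [0.5156 0.1066 0.0805] 0.67 [232. 180.]
rod_mid [0.5242 0.1729 0.0064] 0.25 [238. 186.]
ring_narrow_center [ 0.4925 -0.1574  0.066 ] 0.76 [214. 289.]
ring_medium_center [ 0.4919 -0.206   0.0616] 0.86 [212. 317.]
ring_wide_center [ 0.5902 -0.1713  0.0329] 0.98 [274. 305.]
ring_wide_center [ 0.5884 -0.2695  0.0354] 0.88 [277. 362.]
ring_wide_center [ 0.3879 -0.1889  0.0429] 0.81 [149. 318.]
ring_wide_center [ 0.5686 -0.0622  0.027 ] 0.58 [260. 257.]
dish [ 0.4961 -0.2133  0.0348] 0.9 [216. 330.]
stand_cradle [0.5208 0.1706 0.0083] 0.93 [237. 186.]
quartz_center [ 0.4795 -0.055   0.0513] 0.65 [211. 248.]
lighter_center [ 0.4991 -0.3147  0.0098] 0.84 [217. 404.]
lighter_center [ 0.4798 -0.0572  0.0535] 0.17 [211. 248.]
pearl_box [0.7487 0.1532 0.0428] 0.77 [335. 176.]
cloche [ 0.7952 -0.0142  0.1478] 0.96 [383. 188.]
cloche [0.7476 0.1511 0.0421] 0.44 [335. 177.]
[-9.57566866e-06 -1.71032882e-01  9.85265321e-01 -3.90607356e-06]
```

View pics/scene0.png

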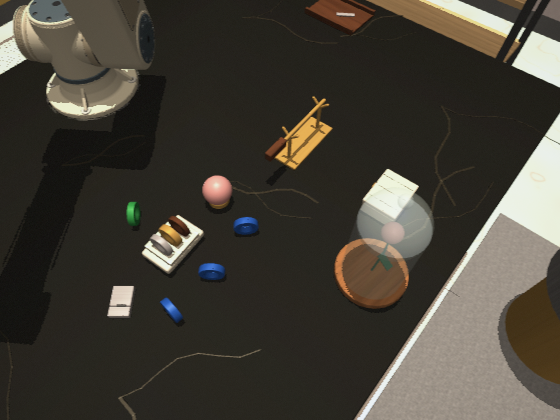

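View pics/side0.png

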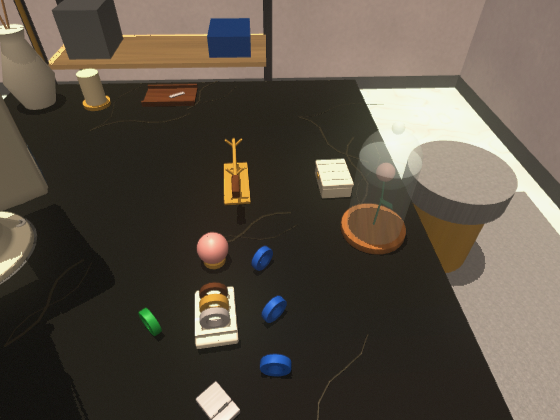

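The scene shows the stand around (300,140) with the handle at its near, -y end. The dish is at (172,245) with the rings ordered steel, brass, dark. The quartz sphere is at the +y end (217,190) and the lighter at the -y end (121,301). I'll insert from the -y side, and the rod already points +y.

Request:
play_rows(moves=[[0,0,0,0,-7.03],[0,0,0,0,-7.03],[0,0,0,0,-7.03],[0,0,0,0,-7.03],[0,0,0,0,-7.03],[0,0,0,0,-7.03],[0,0,0,0,-7.03],[0,0,0,0,-7.03],[0,0,0,0,-7.03],[0,0,0,0,-7.03]])

```text
time_s: 2.03
position: [0.1854, -0.5178, 0.2313]
orientation: [0.0, 0.709, -0.705, -0.0]
contact_force: [-0.8, -0.4, -0.2]
grip_width: 0.0855
finger_force: 0.0
```

```bash
python3 - <<'E'
from h import *
s=read_state(); print(s['position'],s['orientation'],s['qpos']); f=cam('wrist'); print(f['T_tool_cam'],f['fovy'])
E
```

```text
[ 0.18541658 -0.51782047  0.23125698] [ 7.15709540e-06  7.09251103e-01 -7.04955937e-01 -8.73745542e-06] [-9.42394344e-01  2.55156020e-01  1.08201997e-01  1.71002042e-05
 -1.42385727e+00  9.48466132e-01]
[[ 1.06485408e-03 -9.51963871e-01 -3.06208514e-01  7.76766315e-02]
 [ 9.99999417e-01  1.06798514e-03  1.57311717e-04 -2.03814310e-04]
 [ 1.77271073e-04 -3.06208503e-01  9.51964454e-01 -1.43625511e-01]
 [ 0.00000000e+00  0.00000000e+00  0.00000000e+00  1.00000000e+00]] 67.36734725404523
```

Request:
play_rows(moves=[[0,-0.029,-0.0285,0,0],[0,-0.029,-0.0285,0,0],[0,-0.029,-0.0285,0,0],[0,-0.029,-0.0285,0,0],[0,-0.029,-0.0285,0,0],[0,-0.029,-0.0285,0,0],[0,-0.029,-0.0285,0,0],[0,-0.029,-0.0285,0,0],[0,-0.029,-0.0285,0,0],[0,-0.029,-0.0285,0,0],[0,-0.029,-0.0285,0,0],[0,0,0,0,0]])

```text
time_s: 3.08
position: [0.5026, -0.1943, 0.2303]
orientation: [-0.0, 0.708, -0.706, -0.0]
contact_force: [-0.3, -1.3, -0.8]
grip_width: 0.0855
finger_force: 0.0
```

```bash
cat > look.py <<'E'
from h import *
import sys
f=cam('wrist'); save(f,sys.argv[1]); s=read_state(); print(s['position'].round(4) if hasattr(s['position'],'round') else s['position'],s['orientation'])
import pickle; pickle.dump({k:f[k] for k in('M','f','cx','cy','frame')},open(sys.argv[1]+'.pkl','wb'))
for l in sys.argv[2:]:
    for p,c in rec(f,l,'wrist'): print(l,p,c,proj(f,p).round())
E
python3 look.py pics/w1.png ring_narrow_center ring_medium_center ring_wide_center dish quartz_center lighter_center
```

```text
[ 0.5008 -0.1962  0.2305] [ 1.12621407e-04  7.07652572e-01 -7.06560393e-01 -4.85738245e-04]
ring_narrow_center [ 0.4916 -0.1522  0.0665] 0.82 [295. 230.]
ring_medium_center [ 0.495  -0.2012  0.0678] 0.73 [292. 185.]
ring_wide_center [ 0.5807 -0.2669  0.0476] 0.9 [206. 115.]
ring_wide_center [ 0.3864 -0.1879  0.0422] 0.82 [391. 191.]
ring_wide_center [ 0.5835 -0.1754  0.0446] 0.78 [210. 203.]
ring_wide_center [ 0.5741 -0.0606  0.0417] 0.72 [225. 293.]
dish [ 0.4914 -0.2081  0.0418] 0.66 [295. 173.]
quartz_center [ 0.484  -0.0499  0.0576] 0.85 [300. 309.]
lighter_center [ 0.5008 -0.3114  0.0112] 0.73 [286.  70.]
```

View pics/w1.png

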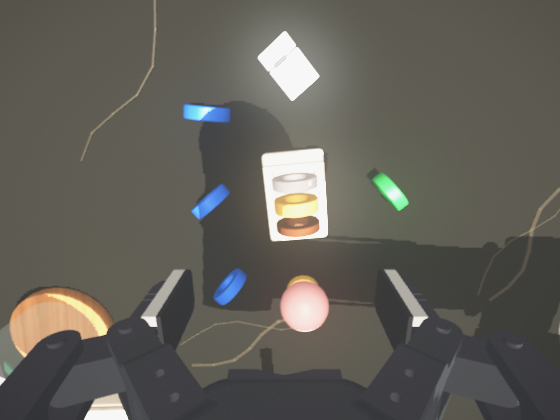

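The wrist view shows the dish at (296,195), slightly tilted, with steel, brass and dark rings at v = 182, 205 and 226. The lighter is at (288,66) and the quartz at (304,306). Next I'll measure the dish axis.

```bash
cat > dish.py <<'E'
from h import *
import pickle,sys
from scipy.optimize import least_squares
f=pickle.load(open(sys.argv[1],'rb'))
m=masks_of('dish','wrist')[0]['mask'].astype(np.uint8)
for l in ('ring_narrow_center','ring_medium_center','ring_wide_center'):
    for r in masks_of(l,'wrist'):
        k=r['mask'].astype(np.uint8); ys,xs=np.nonzero(k)
        if abs(xs.mean()-296)<60 or len(sys.argv)>2:
            top=ys.argmin()
            print(l,round(r['confidence'],2),xs.mean().round(1),ys.mean().round(1),(xs.min(),xs.max(),ys.min(),ys.max()), 'at z.064',atz(f,(xs.min()+xs.max())/2,ys.mean(),.06).round(4))
cnt=max(cv2.findContours(m,cv2.RETR_EXTERNAL,cv2.CHAIN_APPROX_NONE)[0],key=cv2.contourArea)
hull=cv2.convexHull(cnt)[:,0]
for z in (.037,):
    P=np.array([atz(f,u,v,z)[:2] for u,v in cnt[:,0]])*1000
    r=cv2.minAreaRect(P.astype(np.float32)); print('rect',z,r)
E
python3 dish.py pics/w1.png.pkl
```

```text
ring_narrow_center 0.6 297.8 226.8 (np.int64(276), np.int64(319), np.int64(216), np.int64(237)) at z.064 [ 0.4884 -0.1534  0.06  ]
ring_medium_center 0.71 294.1 183.6 (np.int64(272), np.int64(317), np.int64(173), np.int64(194)) at z.064 [ 0.4923 -0.2003  0.06  ]
ring_wide_center 0.68 296.3 205.2 (np.int64(274), np.int64(318), np.int64(193), np.int64(218)) at z.064 [ 0.4904 -0.1773  0.06  ]
rect 0.037 ((490.7908630371094, -179.91915893554688), (67.33568572998047, 101.64937591552734), 5.480927467346191)
```

Request:
play_rows(moves=[[0,-0.04,0,0,0],[0,-0.04,0,0,0],[0,-0.04,0,0,0],[0,-0.04,0,0,0],[0,-0.04,0,0,0],[0,-0.04,-0.015,0,0],[0,-0.02,0,0,0],[0,0,0,0,0],[0,0,0,0,0]])

```text
time_s: 4.38
position: [0.5135, 0.061, 0.2312]
orientation: [0.0, 0.708, -0.706, -0.0]
contact_force: [-0.6, -1.3, 0.3]
grip_width: 0.0857
finger_force: 0.0
```

```bash
python3 look.py pics/w2.png rod_mid rod_grip stand_cradle
```

```text
[0.5135 0.0602 0.2313] [ 9.49093821e-05  7.07276991e-01 -7.06936523e-01  4.66121316e-05]
rod_mid [0.5215 0.1148 0.0853] 0.66 [276. 248.]
rod_grip [0.5211 0.1148 0.082 ] 0.61 [277. 246.]
stand_cradle [0.5113 0.1962 0.009 ] 0.82 [286. 280.]
```

View pics/w2.png

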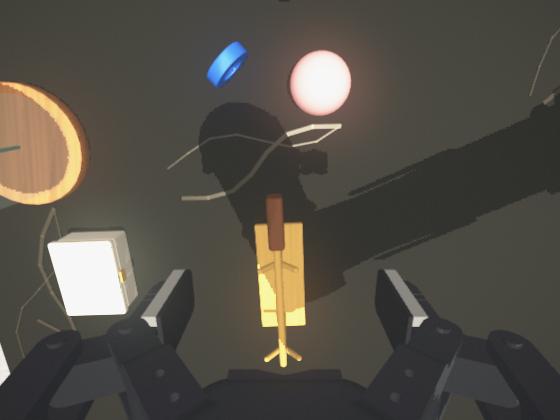

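The wrist view shows the handle from (275,196) to (277,249), the shaft tip at (283,364), the forks at v≈265 and 350, and the base plate corners at (257,225), (302,224), (305,324), (262,327).

```bash
cat > t.py <<'E'
from h import *
import pickle
f=pickle.load(open('pics/w2.png.pkl','rb'))
for n,u,v,z in (('hend',275,196,.09),('hfront',277.5,249,.09),('tip',283.5,365,.082),('c1',257,225,.008),('c2',302,224,.008),('c3',305,324,.008),('c4',262,327,.008)):
    print(n,atz(f,u,v,z).round(4))
for r in masks_of('rod_grip','wrist')[:1]:
    m=r['mask'];ys,xs=np.nonzero(m); print('mask',xs.min(),xs.max(),ys.min(),ys.max())
    for y in range(ys.min()+3,ys.max(),12):
        x=xs[ys==y]; print(y,x.mean().round(1),len(x),atz(f,x.mean(),y,.09 if y<249 else .084).round(4))
# two-view height of the handle centroid
c=[]
for n in ('wrist','scene','side'):
    g=cam(n)
    for l in ('rod_grip',):
        rs=masks_of(l,n)
        if rs: ys,xs=np.nonzero(rs[0]['mask']); print(n,len(xs),rs[0]['confidence'],xs.min(),xs.max(),ys.min(),ys.max())
    p=np.array([0.5185,0.1146,0.08]); print(proj(g,p).round(1))
E
python3 t.py
```

```text
hend [0.5222 0.0601 0.09  ]
hfront [0.52   0.1142 0.09  ]
tip [0.5138 0.2646 0.082 ]
c1 [0.5471 0.1194 0.008 ]
c2 [0.4913 0.118  0.008 ]
c3 [0.4842 0.265  0.008 ]
c4 [0.5437 0.2701 0.008 ]
mask 266 287 194 367
197 274.0 17 [0.5231 0.0611 0.09  ]
209 275.0 17 [0.5223 0.0728 0.09  ]
221 275.0 17 [0.5223 0.0849 0.09  ]
233 275.5 18 [0.5219 0.0972 0.09  ]
245 276.5 16 [0.521  0.1099 0.09  ]
257 277.5 8 [0.5202 0.1259 0.084 ]
269 278.0 9 [0.5197 0.1395 0.084 ]
281 279.0 7 [0.5187 0.1535 0.084 ]
293 279.0 9 [0.5188 0.1678 0.084 ]
305 280.0 9 [0.5177 0.1826 0.084 ]
317 281.5 8 [0.5161 0.1977 0.084 ]
329 281.5 10 [0.5161 0.2133 0.084 ]
341 282.0 7 [0.5155 0.2293 0.084 ]
353 283.0 9 [0.5144 0.2458 0.084 ]
365 283.5 8 [0.5138 0.2627 0.084 ]
wrist 1822 0.88 266 287 196 366
[279.5 246.7]
scene 434 0.76 266 323 101 161
[281.5 139.8]
side 336 0.63 231 239 140 198
[233.  177.4]
```

Request:
play_rows(moves=[[0,-0.0275,-0.008,0,-2.4],[0,0,0,0.04,0],[0,0,0,0.04,0],[0,0,0,0.04,0],[0,0,0,0.03,0],[0,0,0,0.015,0],[0,0,0,0.005,0],[0,0,0,0,0],[0,0,0,0,0],[0,0,0,0,0]])

```text
time_s: 5.77
position: [0.5229, 0.0881, 0.0631]
orientation: [-0.001, 0.722, -0.692, 0.001]
contact_force: [0.0, -0.0, 1.0]
grip_width: 0.085
finger_force: 0.0
```

```bash
python3 look.py pics/w3.png rod_grip; python3 -c "
from h import *
for n in('scene','side'):
    f=cam(n);save(f,'pics/%s1.png'%n)
"
```

```text
[0.5228 0.0881 0.063 ] [-1.50969100e-03  7.21811566e-01 -6.92087616e-01  7.18297206e-04]
rod_grip [0.5258 0.086  0.09  ] 0.81 [278. 296.]
```

View pics/w3.png

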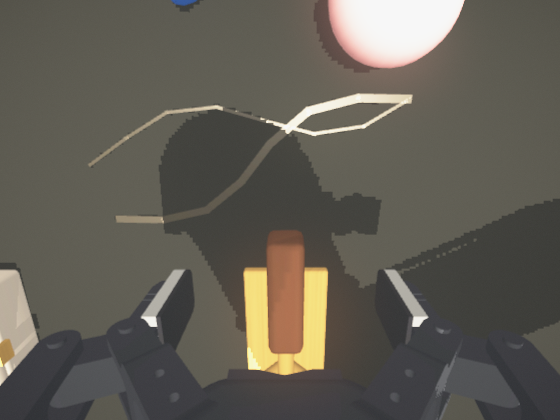

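The handle runs from (285,232) to (286,352), parallel to the tool and nearly centred between the pads. I'll check the offset, then close.

```bash
python3 -c "
from h import *
import pickle
f=pickle.load(open('pics/w3.png.pkl','rb'))
for u,v in((286,232),(286,352),(268,290),(304,290)): print(atz(f,u,v,.09).round(4))"
```

```text
[0.5236 0.0566 0.09  ]
[0.5209 0.1151 0.09  ]
[0.53   0.0833 0.09  ]
[0.5148 0.0826 0.09  ]
```

Request:
play_rows(moves=[[0,0,0.001,0.001,0],[1,0,0,0.001,0],[1,0,0,0,0],[1,0,0,0,0],[1,0,0,0,0],[1,0,0,0,0],[1,0,0,0,0],[1,0,0,0,0],[1,0,0,0,0],[1,0,0,0,0],[1,0,0,0,0],[1,0,0,0,0]], newtons=100)

```text
time_s: 6.97
position: [0.5212, 0.0878, 0.0596]
orientation: [-0.001, 0.722, -0.692, 0.0]
contact_force: [3.5, 0.8, 0.7]
grip_width: 0.0145
finger_force: 97.4
```

Request:
play_rows(moves=[[1,0,0,-0.015,0],[1,0,0,-0.03,0],[1,0,0,-0.03,0],[1,0,0,-0.03,0],[1,0,0,-0.01,-2.5],[1,0.015,0,0,0],[1,0.025,0,0,0],[1,0.03,0.005,0,0],[1,0.03,0.005,0,0],[1,0.03,0.005,0,0],[1,0.03,0.005,0,0],[1,0.03,0.005,0,0]])

```text
time_s: 7.97
position: [0.5101, -0.1049, 0.1734]
orientation: [0.001, 0.737, -0.676, -0.001]
contact_force: [-0.1, 0.4, -0.9]
grip_width: 0.0149
finger_force: 97.8
```

Request:
play_rows(moves=[[1,0.03,0.005,0,0],[1,0.03,0.005,0,0],[1,0.03,0.005,0,0],[1,0.03,0.005,0,0],[1,0.03,0.005,0,0],[1,0.03,0.003,0,0],[1,0.03,0,0,0],[1,0.03,0,0,0],[1,0.03,0,0,0],[1,0.03,0,0,0],[1,0.01,0,0,0],[1,0,0,0,0]])

```text
time_s: 8.97
position: [0.5091, -0.4165, 0.1721]
orientation: [0.0, 0.736, -0.677, -0.002]
contact_force: [-0.8, 1.8, -2.1]
grip_width: 0.0142
finger_force: 97.7
```

```bash
python3 -c "
from h import *
s=read_state();print(s['position'],s['orientation'],s['grip_width'],s['finger_force'])
for n in('scene','side'):
    f=cam(n);save(f,'pics/%s2.png'%n)
    p=np.array(s['position'])
    d=np.array([-.0854,.9963,0]); g=p+[0,0,.0205]
    print(n,[proj(f,g+d*k).round() for k in (-.0275,.0275,.1775)])
    for l in('rod_mid','ring_medium_center'):
        for r in masks_of(l,n):
            ys,xs=np.nonzero(r['mask']);print(l,r['confidence'],xs.min(),xs.max(),ys.min(),ys.max())
a=cv2.imread('pics/scene2.png')[170:420,0:300];b=cv2.imread('pics/side2.png')[170:420,100:400]
cv2.imwrite('pics/c2.png',cv2.resize(np.hstack([a,b]),(800,333)))
"
```

```text
[ 0.50905917 -0.41653638  0.17214284] [ 4.06822472e-04  7.35727529e-01 -6.77274345e-01 -2.07354394e-03] 0.01424071059805047 97.7307379245758
scene [array([  8., 330.]), array([ 42., 297.]), array([122., 220.])]
rod_mid 0.61 5 123 221 332
rod_mid 0.24 159 181 224 245
ring_medium_center 0.69 151 172 234 255
side [array([203., 480.]), array([202., 413.]), array([201., 286.])]
```

View pics/c2.png

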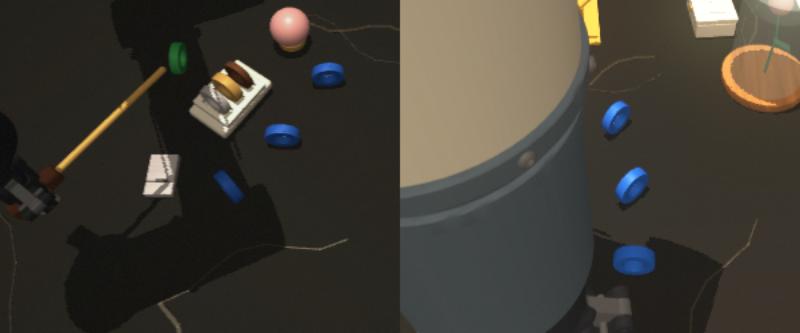

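The tip is within 1 px of its predicted position, so the rod is held level and true. Lowering to hole height.

Request:
play_rows(moves=[[1,0,-0.001,0.02,0],[1,0,0,0.03,0],[1,0,0,0.03,0],[1,0,0,0.03,0],[1,0,0,0.02,0],[1,0,0,0.01,0],[1,0,0,0,0],[1,0,0,0,0],[1,0,0,0,0]])

```text
time_s: 10.02
position: [0.5127, -0.4156, 0.0365]
orientation: [-0.0, 0.737, -0.676, 0.002]
contact_force: [-0.5, -1.1, -1.5]
grip_width: 0.0147
finger_force: 97.7
```

```bash
cat > ck.py <<'E'
from h import *
import sys
s=read_state();p=np.array(s['position']);q=s['orientation']
X=R.from_quat([q[1],q[2],q[3],q[0]]).as_matrix()
print(p.round(4),'toolx',X[:,0].round(4),'F',np.round(s['contact_force'],1),np.round(s['wrist_torque'],2))
d=-X[:,0]; g=p-X[:,2]*.0205
print('mid',(g+d*.1025).round(4),'tip',(g+d*.1775).round(4))
f=cam('scene');save(f,sys.argv[1]+'.png')
print([proj(f,g+d*k).round(1) for k in (-.0275,.0275,.1775)])
for l in('rod_mid','ring_narrow_center','ring_medium_center','ring_wide_center'):
    for r in masks_of(l,'scene')[:2]:
        ys,xs=np.nonzero(r['mask']);print(l,round(r['confidence'],2),xs.min(),xs.max(),ys.min(),ys.max())
c=(0.4905,-.18,.052); w=f['frame'][190:340,50:250,::-1]
cv2.imwrite(sys.argv[1]+'c.png',cv2.resize(w,(800,600),interpolation=cv2.INTER_CUBIC))
for k in(-.024,0,.024): print('ring',k,proj(f,np.array(c)+k*np.array([-.0837,.9965,0])).round(1))
E
python3 ck.py pics/s3
```

```text
[ 0.5127 -0.4156  0.0365] toolx [ 0.0861 -0.9963  0.0024] F [-0.5 -1.1 -1.5] [-0.09 -0.08 -0.05]
mid [ 0.5038 -0.3134  0.0568] tip [ 0.4974 -0.2387  0.0566]
[array([ 53.8, 355.9]), array([ 80.7, 327.5]), array([145.6, 258.9])]
rod_mid 0.57 52 147 259 358
rod_mid 0.44 274 331 96 169
ring_narrow_center 0.63 169 189 216 235
ring_medium_center 0.63 151 172 235 255
ring_medium_center 0.55 203 232 175 203
ring_wide_center 0.85 234 258 217 234
ring_wide_center 0.82 162 181 298 321
ring -0.024 [159.  245.1]
ring 0 [168.  235.6]
ring 0.024 [176.7 226.4]
```

View pics/s3c.png

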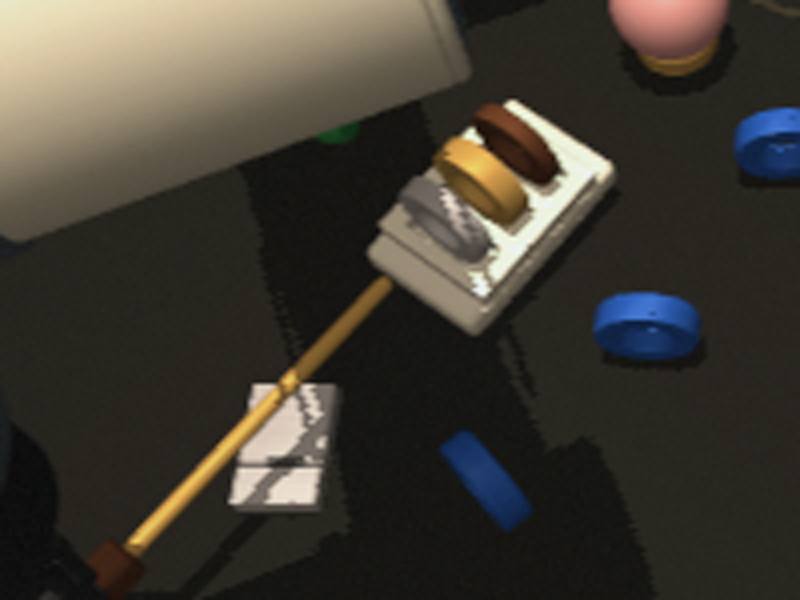

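The rod lies over the lighter and its line runs straight at the steel ring's hole (crop 443,220). I'll lower it 4 mm and feed in slowly.

Request:
play_rows(moves=[[1,0,0,0.004,0],[1,0,0,0,0],[1,-0.01,0,0,0],[1,-0.01,0,0,0],[1,-0.01,0,0,0],[1,-0.01,0,0,0],[1,-0.01,0,0,0],[1,-0.01,0,0,0],[1,0,0,0,0]])

```text
time_s: 11.02
position: [0.5063, -0.353, 0.0305]
orientation: [-0.0, 0.737, -0.676, -0.0]
contact_force: [-0.1, 0.3, -1.0]
grip_width: 0.0143
finger_force: 97.7
```

```bash
python3 ck.py pics/s4
```

```text
[ 0.5063 -0.353   0.0305] toolx [ 8.690e-02 -9.962e-01 -5.000e-04] F [-0.1  0.3 -1. ] [-0.03  0.07  0.01]
mid [ 0.4974 -0.2509  0.0511] tip [ 0.4909 -0.1762  0.0511]
[array([ 85.3, 324.3]), array([110. , 298.1]), array([169.8, 234.6])]
rod_mid 0.56 85 170 237 326
ring_narrow_center 0.62 169 189 216 236
ring_medium_center 0.55 150 173 233 255
ring_wide_center 0.93 234 258 217 234
ring_wide_center 0.79 159 182 224 246
ring -0.024 [159.  245.1]
ring 0 [168.  235.6]
ring 0.024 [176.7 226.4]
```

Through the steel ring with no contact. Continuing.

Request:
play_rows(moves=[[1,-0.01,0,0,0],[1,-0.01,0,0,0],[1,-0.01,0,0,0],[1,-0.01,0,0,0],[1,-0.01,0,0,0],[1,-0.01,0,0,0],[1,-0.01,0,0,0],[1,0,0,0,0],[1,0,0,0,0],[1,0,0,0,0]])

```text
time_s: 12.1
position: [0.5005, -0.2854, 0.0305]
orientation: [-0.0, 0.737, -0.676, 0.0]
contact_force: [0.3, 0.1, -0.1]
grip_width: 0.0143
finger_force: 97.7
```

```bash
python3 ck.py pics/s5
```

```text
[ 0.5005 -0.2854  0.0305] toolx [ 8.570e-02 -9.963e-01  3.000e-04] F [ 0.3  0.1 -0.1] [-0.06 -0.02  0.02]
mid [ 0.4917 -0.1833  0.0509] tip [ 0.4853 -0.1086  0.0509]
[array([115.5, 292.3]), array([138.3, 268.1]), array([193.9, 209.3])]
rod_mid 0.74 114 195 211 295
ring_narrow_center 0.6 169 190 216 236
ring_medium_center 0.61 151 173 235 255
ring_wide_center 0.73 199 225 263 279
ring_wide_center 0.7 234 258 216 235
ring -0.024 [159.  245.1]
ring 0 [168.  235.6]
ring 0.024 [176.7 226.4]
```

View pics/s5c.png

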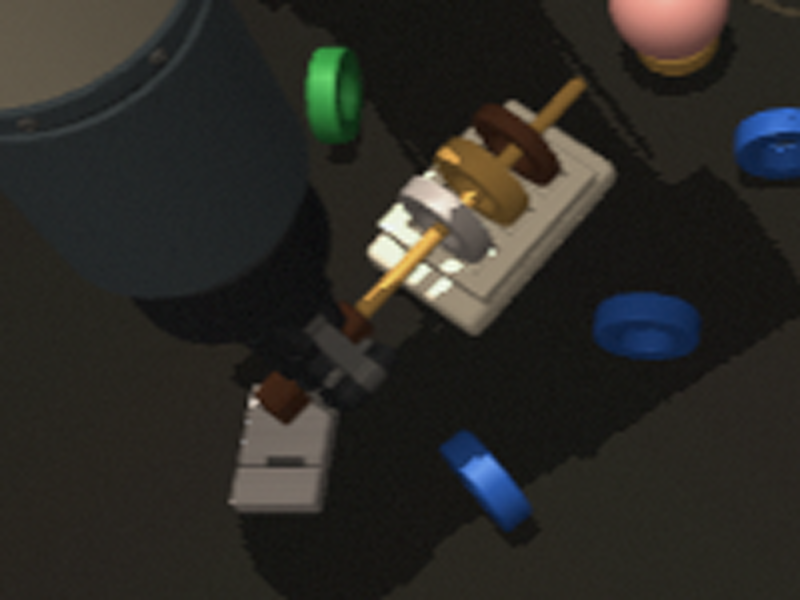

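The rod passes through all three rings, with the tip at crop (580,85), and the rings still stand in their pockets. Lifting slowly.

Request:
play_rows(moves=[[1,0,0,-0.003,0],[1,0,0,-0.004,0],[1,0,0,-0.004,0],[1,0,0,-0.004,0],[1,0,0,-0.006,0],[1,0,0,-0.01,0],[1,0,0,-0.015,0],[1,0,0,-0.02,0],[1,0,0,-0.02,0],[1,0,0,-0.015,0],[1,0,0,-0.01,0],[1,0,0,-0.005,0]])

```text
time_s: 13.35
position: [0.501, -0.2857, 0.1485]
orientation: [-0.001, 0.737, -0.676, 0.001]
contact_force: [0.2, -0.2, -1.5]
grip_width: 0.0146
finger_force: 97.5
```

Request:
play_rows(moves=[[1,0,0,-0.004,0],[1,0,0,0,0],[1,0,0,0,0],[1,0,0,0,0]])

```text
time_s: 13.68
position: [0.4998, -0.2852, 0.1492]
orientation: [0.0, 0.737, -0.676, -0.001]
contact_force: [0.0, 0.3, -2.1]
grip_width: 0.0144
finger_force: 97.5
```

```bash
python3 ck.py pics/s6
```

```text
[ 0.4998 -0.2852  0.1492] toolx [ 8.530e-02 -9.964e-01 -9.000e-04] F [ 0.   0.3 -2.1] [-0.26 -0.04  0.  ]
mid [ 0.4911 -0.1831  0.1698] tip [ 0.4847 -0.1083  0.1699]
[array([ 91.1, 263.1]), array([118.3, 236.3]), array([183.3, 172.1])]
rod_mid 0.87 90 185 173 266
rod_mid 0.44 203 232 175 204
ring_narrow_center 0.63 156 180 182 205
ring_medium_center 0.87 135 160 201 226
ring_wide_center 0.77 162 181 298 321
ring_wide_center 0.75 145 171 191 216
ring -0.024 [159.  245.1]
ring 0 [168.  235.6]
ring 0.024 [176.7 226.4]
```

View pics/s6c.png

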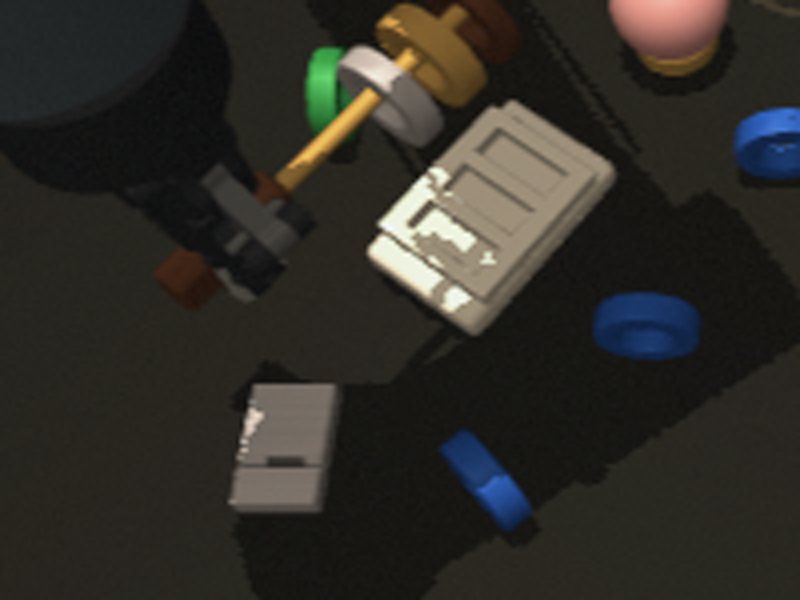

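All three rings hang on the level rod and the dish is empty. Carrying them to the stand.

Request:
play_rows(moves=[[1,0,0,0,1.2],[1,0,0,0,1.3],[1,-0.005,-0.001,0,0],[1,-0.01,-0.002,0,0],[1,-0.015,-0.002,0,0],[1,-0.02,-0.002,0,0],[1,-0.025,-0.002,0,0],[1,-0.025,-0.002,0,0],[1,-0.025,-0.002,0,0],[1,-0.025,-0.002,0,0],[1,-0.025,-0.002,0,0],[1,-0.025,-0.002,0,0]])

```text
time_s: 14.93
position: [0.5106, -0.0828, 0.1504]
orientation: [-0.0, 0.722, -0.692, 0.0]
contact_force: [0.8, 0.2, -2.5]
grip_width: 0.0141
finger_force: 97.6
```

Request:
play_rows(moves=[[1,-0.025,-0.002,0,0],[1,-0.025,-0.002,0,0],[1,-0.025,-0.002,0,0],[1,-0.025,-0.002,0,0],[1,-0.025,-0.002,0,0],[1,-0.02,-0.002,0,0],[1,-0.015,-0.002,0,0],[1,-0.01,-0.002,0,0],[1,-0.005,-0.002,0,0],[1,0,0,0,0],[1,0,0,0,0],[1,0,0,0,0]])

```text
time_s: 15.93
position: [0.5215, 0.0901, 0.1503]
orientation: [0.0, 0.721, -0.692, -0.0]
contact_force: [-0.8, -0.3, -2.5]
grip_width: 0.0142
finger_force: 97.5
```

```bash
python3 ck.py pics/s7
```

```text
[0.5215 0.0901 0.1503] toolx [ 4.110e-02 -9.992e-01  2.000e-04] F [-0.8 -0.3 -2.5] [-0.24  0.03 -0.  ]
mid [0.5173 0.1925 0.1707] tip [0.5142 0.2674 0.1707]
[array([266.2, 124.7]), array([284.4, 107.3]), array([329.2,  64.5])]
rod_mid 0.71 265 331 65 129
rod_mid 0.18 275 331 103 169
ring_narrow_center 0.71 265 331 65 129
ring_narrow_center 0.63 310 327 70 88
ring_medium_center 0.63 300 314 83 99
ring_wide_center 0.88 234 258 216 235
ring_wide_center 0.8 200 224 263 278
ring -0.024 [159.  245.1]
ring 0 [168.  235.6]
ring 0.024 [176.7 226.4]
```

```bash
cat > rg.py <<'E'
from h import *
s=read_state();p=np.array(s['position']);q=s['orientation']
X=R.from_quat([q[1],q[2],q[3],q[0]]).as_matrix();d=-X[:,0]
import sys
mid=p-X[:,2]*.0205+d*.1025 if len(sys.argv)<2 else np.array(eval(sys.argv[1]))
ks=np.arange(-.08,.085,.001)
for n in('scene','side'):
    f=cam(n)
    P=np.array([proj(f,mid+d*k-[0,0,.009]) for k in ks])
    for l in('ring_narrow_center','ring_medium_center','ring_wide_center'):
        for r in masks_of(l,n):
            ys,xs=np.nonzero(r['mask']);c=np.array([(xs.min()+xs.max())/2,(ys.min()+ys.max())/2])
            e=np.linalg.norm(P-c,axis=1);i=e.argmin()
            if e[i]<12: print(n,l,round(r['confidence'],2),'x on rod',ks[i].round(3),'err px',e[i].round(1),xs.min(),xs.max(),ys.min(),ys.max())
    m=[proj(f,mid+d*k).round() for k in(-.055,.055)]; print(m)
    c=proj(f,mid);u,v=int(c[0]),int(c[1]);w=f['frame'][max(0,v-60):v+60,u-80:u+80,::-1]
    cv2.imwrite(f'pics/rg_{n}.png',cv2.resize(w,None,fx=2.5,fy=2.5,interpolation=cv2.INTER_CUBIC))
E
python3 rg.py
```

```text
scene ring_narrow_center 0.74 x on rod 0.035 err px 1.8 310 328 70 90
scene ring_medium_center 0.47 x on rod -0.007 err px 2.9 300 315 83 102
scene ring_wide_center 0.48 x on rod 0.011 err px 0.6 301 321 76 96
[array([291., 101.]), array([324.,  70.])]
[array([231., 135.]), array([230., 108.])]
```

Request:
play_rows(moves=[[1,0.003,0,0,0],[1,0.003,0,0.003,0],[1,0,0,0.007,0],[1,0,0,0.012,0],[1,0,0,0.015,0],[1,0,0,0.015,0],[1,0,0,0.014,0],[1,0,0,0.01,0],[1,0,0,0.006,0],[1,0,0,0.004,0],[1,0,0,0,0],[1,0,0,0,0]])

```text
time_s: 17.58
position: [0.5223, 0.0849, 0.0647]
orientation: [-0.0, 0.722, -0.692, 0.0]
contact_force: [-0.2, -0.1, -1.1]
grip_width: 0.0147
finger_force: 97.6
```

```bash
python3 rg.py; python3 ck.py pics/s8|head -3; python3 -c "
import cv2,numpy as np
a=cv2.imread('pics/rg_scene.png');b=cv2.imread('pics/rg_side.png');print(a.shape,b.shape)
cv2.imwrite('pics/rg.png',np.hstack([cv2.resize(a,(400,300)),cv2.resize(b,(400,300))]))"
```

```text
scene ring_narrow_center 0.51 x on rod 0.035 err px 1.6 305 322 103 122
scene ring_medium_center 0.54 x on rod -0.008 err px 2.2 295 310 116 133
scene ring_wide_center 0.53 x on rod 0.01 err px 0.8 297 316 109 128
[array([288., 134.]), array([318., 103.])]
[array([234., 170.]), array([233., 142.])]
[0.522  0.0849 0.0645] toolx [ 4.190e-02 -9.991e-01 -2.000e-04] F [ 0.6 -0.1 -2.6] [-0.23 -0.01  0.01]
mid [0.5177 0.1873 0.085 ] tip [0.5145 0.2622 0.0851]
[array([265. , 156.2]), array([281.7, 139.4]), array([323.3,  97.7])]
(300, 400, 3) (300, 400, 3)
```

View pics/rg.png

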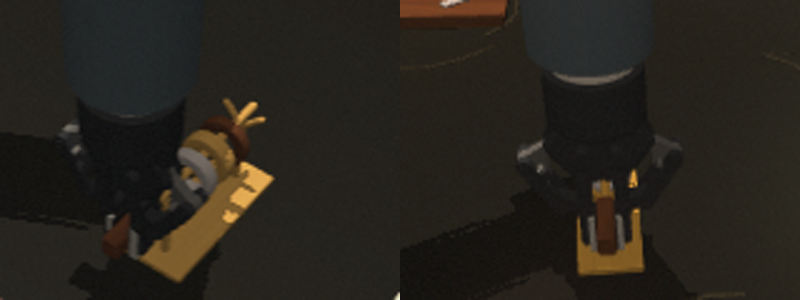

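The rod is above both forks and all three rings sit between the posts, with the dark ring about 20 mm short of the far fork. Seating the rod.

Request:
play_rows(moves=[[1,0,0,0.002,0],[1,0,0,0.001,0],[1,0,0,0.001,0],[1,0,0,0.001,0],[1,0,0,0,0],[1,0,0,0,0],[1,0,0,0,0]])

```text
time_s: 18.82
position: [0.522, 0.0848, 0.0594]
orientation: [-0.0, 0.722, -0.692, 0.0]
contact_force: [-0.2, -0.8, -2.0]
grip_width: 0.0144
finger_force: 97.9
```

```bash
python3 ck.py pics/s9|head -3
```

```text
[0.522  0.0848 0.0594] toolx [ 0.042  -0.9991 -0.    ] F [-0.2 -0.8 -2. ] [-0.18 -0.    0.09]
mid [0.5177 0.1872 0.0799] tip [0.5146 0.2621 0.0799]
[array([265. , 157.9]), array([281.7, 141.1]), array([323.1,  99.4])]
```

Request:
play_rows(moves=[[1,0,0,0.001,0],[1,0,0,0,0],[1,0,0,0,0],[1,0,0,0,0]])

```text
time_s: 19.4
position: [0.5222, 0.0848, 0.0588]
orientation: [-0.0, 0.722, -0.692, 0.0]
contact_force: [-0.8, -1.1, 4.8]
grip_width: 0.0147
finger_force: 98.6
```

```bash
python3 ck.py pics/s9|head -2
```

```text
[0.5222 0.0848 0.0588] toolx [ 4.200e-02 -9.991e-01 -1.000e-04] F [-0.8 -1.1  4.8] [-0.17  0.27  0.1 ]
mid [0.5179 0.1872 0.0793] tip [0.5148 0.2622 0.0793]
```

Now bearing on the forks. Releasing gradually.

Request:
play_rows(moves=[[0.8,0,0,0,0],[0.75,0,0,0,0],[0.7,0,0,0,0],[0.6,0,0,0,0],[0.5,0,0,0,0],[0.4,0,0,0,0],[0.3,0,0,0,0],[0.3,0,0,0,0],[0.3,0,0,0,0]], newtons=20)

```text
time_s: 20.4
position: [0.5219, 0.0848, 0.0583]
orientation: [-0.0, 0.722, -0.692, -0.0]
contact_force: [0.1, -0.4, -0.5]
grip_width: 0.0598
finger_force: 0.0
```

Request:
play_rows(moves=[[0.3,0,0,-0.01,0],[0.3,0,0,-0.02,0],[0.3,0,0,-0.03,0],[0.3,0,0,-0.04,0],[0.3,0.03,0,-0.02,0],[0.3,0.04,0,0,0],[0.3,0.04,0,0,0],[0.3,0.04,0,0,0],[0.3,0.04,0,0,0],[0.3,0,0,0,0],[0.3,0,0,0,0],[0.3,0,0,0,0]])

```text
time_s: 21.4
position: [0.5298, -0.1051, 0.1788]
orientation: [-0.0, 0.721, -0.692, 0.0]
contact_force: [0.7, 0.3, -0.5]
grip_width: 0.06
finger_force: 0.0
```

```bash
python3 rg.py "[.5177,.1872,.08]"; python3 - <<'E'
from h import *
s=read_state();print(s['position'],s['grip_width'])
d=np.array([-.042,.9991,0]);m=np.array([.5177,.1872,.08])
for n in('scene','side'):
    f=cam(n); print(n,[proj(f,m+d*k).round(1) for k in(-.13,.075)])
    for l in ('rod_mid','stand_cradle'):
        for r in masks_of(l,n)[:2]:
            ys,xs=np.nonzero(r['mask']);print(l,round(r['confidence'],2),xs.min(),xs.max(),ys.min(),ys.max())
E
```

```text
scene ring_narrow_center 0.59 x on rod 0.034 err px 0.9 304 321 105 123
scene ring_medium_center 0.59 x on rod -0.016 err px 0.8 289 309 117 138
scene ring_wide_center 0.5 x on rod 0.012 err px 0.5 297 316 110 129
[array([287., 135.]), array([318., 105.])]
side ring_narrow_center 0.69 x on rod -0.08 err px 9.2 232 239 186 198
[array([234., 172.]), array([233., 143.])]
[ 0.52989297 -0.10437412  0.17835328] 0.05956123796402105
scene [array([265. , 157.8]), array([323. ,  99.4])]
rod_mid 0.68 265 324 100 161
stand_cradle 0.81 277 331 99 168
stand_cradle 0.59 265 323 101 160
side [array([234.7, 195.2]), array([232.6, 138.8])]
rod_mid 0.46 231 239 185 198
stand_cradle 0.54 224 250 185 204
```

```bash
python3 -c "
from plant import *
print(finish_job())"
```

```text
the job is handed in; nothing more can be done
None
```

I threaded the rod through all three rings, lifted them out together and laid the rod back in both forks with the rings hanging between the posts. I then let go and handed the job in after about 21 s; no verdict came back.

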